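Clip the loading plate and hold the inspection mirror so the camera sees its dot

TASK

Take the orange spring clip off the rim of the blue parts bin and clip the brown slotted plate to the aluminium backrest of the camera stand with it, over their top edges, letting the jaws close on both. Then pick up the inspection mirror by its red handle and hold it about 9 cm in front of the yellow dot on the plate, angled so that the camera sees the dot in the middle of the glass. Finish holding the mirror there, still and clear of everything else, and leave the other things on the bench where they are.

Things in the scene. Friction and masses are not known exactly. Their poses are not given: they have to be found in the camera images.
- stand: Fixed camera stand, grey base 270 x 250 x 12 mm. Origin on the table under the plate's dotted face; x along the plate, y the way the dotted face looks, z up. Plate: face at y = 0, edges at z = 27 and 157 mm. Black groove block: x -105 to 105, y -17.5 to 12.5, up to z = 57. Steel column at x = 90, y = -190, 442 high, carrying a black camera 42 mm across, 68 long.
- backrest_top (a point): On the stand at (-55, -5.25, 157) mm: middle of the top edge of plate and aluminium backrest together, 10.5 mm thick across the stand's y. The backrest (5 mm thick, behind the plate, top at z = 156) spans x = -95 to -15 mm: only there can the clip grip both. Its ribs behind reach up to z = 102.
- lens (a point): Centre of the camera's lens, on the stand at (90, -100, 360) mm. The camera looks over the plate's top edge to the place in front of the dot; it cannot see the dotted face directly.
- plate: Brown slotted loading plate 200 x 5 x 130 mm, 0.18 kg, standing loose on its long edge in the groove. Origin at the middle of its lower edge; x along it, y towards the dotted face, z up.
- dot (a point): Centre of the yellow dot, 16 mm across, on the plate's face, 48 mm to +x of the plate's middle and 78 mm above its lower edge (about 48, 0, 105 mm in the stand frame). It faces the stand's +y.
- sight_a (a point): Imaginary point on the line from dot to lens, 0.175 of the way. The camera sees the dot at that place on the glass whose x and y (glass frame) are those of the point s of the way from dot to lens, where s = the dot's distance off the glass plane / (the dot's + the lens's). This point stands for s under 0.20.
- sight_b (a point): The same, 0.225 of the way, for s from 0.20 to 0.25.
- sight_c (a point): The same, 0.275 of the way, for s over 0.25.
- split_near (a point): Imaginary point on the same line carried on past the dot by a third of the dot-lens distance: it is in front of the glass plane just when s is over 0.20.
- split_far (a point): The same, carried on by a half: in front of the glass plane just when s is over 0.25.
- bin: Fixed small blue open parts bin 170 (x) x 140 (y) x 90 mm high, rim 10 mm thick and 26 mm deep all round, some little black parts on its floor. Origin on the table under its centre. The clip sits on the rim of its -y side.
- clip: Orange spring clip (peg type), 50 g, 22 mm wide along x, parked astride the bin's rim, jaws down. Origin on the pivot, 6 mm above the edge it straddles (a pin stops it there); y across the jaws, z up. Jaws reach 32 mm below the pivot. Handles rise to 48 mm above it, leaning apart, 45 mm over their tops. The body is the -y arm: when squeezed it leans by half the joint angle.
- clip_jaw (a joint): Jaw angle (rad). 0: as parked, jaws 10 mm apart. About 0.47: fully open, handles squeezed across y till upright and parallel, 22 mm over their outsides; jaws 24 mm apart at the tips, 14 mm at the roots. Sprung shut with 0.18 Nm at 0 (8 N at the jaws) to 0.32 Nm at 0.47; 25 to 40 N of grip on the handles opens it fully.
- rest: Fixed mirror rest: dark base 210 x 70 x 8 mm, two grey notched posts 8 mm thick at x = -55 and +48 mm, 34 mm wide, notch floor at 45 mm, tops at 57 mm height. Origin on the table under the middle of the mirror's handle, x towards the mirror's head.
- mirror: Inspection mirror, 0.1 kg, lying level in the rest: red square handle 14 x 14 x 130 mm, 6 mm stem, round head. Origin at the handle's middle on its axis, 52 mm above the table; x along the handle towards the head, z up as it lies. Centre of mass 30 mm towards the head. 95 mm of the handle is free between the posts.
- glass: The mirror's head: glass 54 mm across in a 59 mm black frame. Origin at the glass's centre, 140 mm from the handle's middle on its axis line; z is the way the glass looks, in the handle frame 45 degrees up and forward (0.707, 0, 0.707); x points forward and down, y across, in the plane of the glass. It does not swivel.
- tape: Bystander: roll of clear tape lying flat, 90 mm across, 24 mm high.
- tweezers: Bystander: steel tweezers lying flat, 130 mm long, 7 mm high.
- jar: Bystander: jar with white cap, 60 mm across, 70 mm high.
- carton: Bystander: open cardboard tray 100 x 160 x 45 mm.
- spare_plate: Bystander: spare brown slotted plate lying flat, 200 x 130 x 5 mm.
- brush: Bystander: brush lying flat, 170 mm long.
- flux_can: Bystander: can 52 mm across, 90 mm high.
Not all that is in view belongs to the job. What is shaped like the rest but green or purple is not meant.

How it is judged:
By the outcome, as a careful person would: the job done as asked, in the order asked, and still so for the second after the job is handed in, while the arm keeps its last pose, push and grip.
It also fails if it takes over 45 s, if anything falls off the work surface, if the arm or the gripper's body presses on something with over 40 N, if the wrist force passes 120 N, or if a joint passes its speed limit or range.

ROBOT

A 6-joint arm with a two-finger parallel gripper is mounted at the origin on the work surface. World frame = base frame: x ahead of the robot, y to its left, z up, the work surface at z = 0. Lengths are in m, angles in rad, forces in N, time in s.
With the tool pointing down it reaches from about 0.3 to 0.875 m from the base axis. Payload 6.4 kg.
Tool frame: the origin (TCP) lies at the very end of the fingers, on their centre line; the grasp point (between the pads) lies manip.grip_depth behind it (manip.grip_depth is the distance from the TCP to the grasp point, in m); y points along the fingers, z is the direction in which the jaws open and shut, and the axes are right-handed (so a half turn about y gives the same grasp; the last joint's range is limited). The gripper opens to 88 mm and grips with 3 to 60 N. Pads are 18 mm wide; open, the fingers measure 123 mm over their backs; the gripper's body (75 mm by 187 mm) begins 45 mm behind the grasp point.
Start: joints at [-1.385, 0.181, 1.607, -0, 1.354, -0.206], TCP at [0.22, -0.531, 0.239] pointing down, gripper open.
Joint ranges: [-2.99, 2.99], [-0.89, 2.07], [0.3, 2.58], [-1.14, 4.28], [0, 2.63], [-3.12, 3.12]. Speed limits (rad/s): [2.57, 2.57, 3.01, 3.14, 3.14, 3.14].

INTERFACE

Orientations are given as a unit quaternion [x, y, z, w].
In Python, from bench import telemetry, eyes, manip gives the robot as it stands.
- The arm moves only by the shell command python3 -m inch 'ROWS' [OPENING]. ROWS is a JSON object of lists of equal length, an entry for each row: "offset": the shift along the tool's x, y, z in m, a list of three; "turn": the turn about the tool's y in degrees. A call has 1 to 10 rows; each row shifts and turns the pose as measured when the row begins, along the tool's axes as they then stand; what a row does not reach is not made up. A row lasts 1/10 s, in which the tool goes at most 50 mm and 8.59 degrees, less where a joint would pass 70% of its speed; a pose out of reach is approached as far as the arm can. A call with a gripper value outside its range is refused whole. OPENING is the opening, from 0 (shut) to 1 (fully open), set as the call begins (- or left out, the last holds). The fingers move at their own pace and stop on an object; the grip force is fixed at half the most. Time passes only in rows, so rows that do not move let the fingers close. It gives the time, the measured TCP pose, the force and the opening at its end, in the units of the state.
- telemetry.sense(): the state, without advancing time (a new reading comes with each control period).
- eyes.camera(name): name is "scene" or "top" or "wrist"; returns the picture (420x560x3 uint8, blue, green, red); there is no depth.
- eyes.camera_model(name): a dict with "fov_y" (degrees; the focal length in pixels is half the picture's height over the tangent of half this angle, whatever the lens; pixels are square), "cx", "cy" (the principal point, pixels), "R" (3x3) and "t" (3): a world point X has camera coordinates R X + t. Camera axes: x right, y down, z forward; pixel columns grow to the right and rows downward; lengths in m; the calibration is good to about 2 mm. A picture is of the moment at which its call begins: read the wrist's pose just before it. camera_model takes no time and is no camera call; for the wrist camera it gives the pose at the moment of the call.
- manip.job_done(): hands the job in, once; it reports no verdict.
Trained networks look in the newest picture that a camera, given by its name, has taken for a name from the list of things; names that differ only in an ending like _2 or _b are one class to them, and where a whole thing is asked for, a point or a joint stands for the part that bears it (a point fixed in the world has none). Each returns a list of dicts, best first, with "score" (0 to 1); they miss things now and then, are a little off and sometimes report something else, mostly with a low value. They report only what shows in the picture. A call takes as long as a camera call. They do not tell look-alikes from the thing itself.
- eyes.search_frame(camera, label): "point" ([x, y, z] in m, in the coordinates of the camera as it stood for that picture, good to about 4 mm: the middle of the surface that is visible of it).
- eyes.regions_of(camera, label): "region" (420x560 bool, what is visible of it).
The state is a dict: "clock": time; "joints": joint angles; "qd": joint speeds; "joint_torque": joint torques, N m; "ee_pos": TCP position; "tool_rot": TCP orientation; "ft_force": force on the tool from outside, world axes, zero at the start; "moment": the same for the moment, N m; "opening": opening from 0.0 (shut) to 1.0 (fully open).
Only numpy, scipy, OpenCV 4.12 (cv2) and the standard library are available. Lean on these libraries where they do the work, as an engineer would, in place of code of your own. Each camera call takes 0.05 s, during which the arm holds its last target. There are 200 camera calls.

## Working session

There is one attempt and no reset: what is moved stays moved. The work goes in short steps, Python scripts to look and compute and a shell command to move; the robot and the scene stay as the last step left them, time stands still between calls to the robot, and variables do not carry over. Pictures are saved under pics/ and viewed, about 8 in all and at most 12, crops included, and the job is handed in when it is done.

```bash
ls; mkdir -p pics; python3 - <<'E'
from bench import telemetry, eyes, manip
import cv2, numpy as np
print(telemetry.sense()); print(manip.grip_depth)
ims=[]
for c in ["scene","top","wrist"]:
    im=eyes.camera(c); cv2.imwrite(f"pics/{c}0.png",im); m=eyes.camera_model(c)
    print(c,m["fov_y"],m["cx"],m["cy"],(-np.array(m["R"]).T@np.array(m["t"])).round(3))
    R=np.array(m["R"]);t=np.array(m["t"])
    for n in ["stand","plate","bin","clip","rest","mirror","glass","backrest_top","dot"]:
        try:
            for d in eyes.search_frame(c,n)[:4]:
                p=np.array(d["point"]); w=R.T@(p-t)
                f=210/np.tan(np.radians(m["fov_y"]/2)); 
                print(n,round(d["score"],2),w.round(3),[round(f*p[0]/p[2]+m["cx"]),round(f*p[1]/p[2]+m["cy"])])
        except Exception as e: print(n,e)
E
```

```text
pics
{'clock': 0.0, 'joints': array([-1.38529796e+00,  1.81533504e-01,  1.60797260e+00, -2.41595227e-05,
        1.35381701e+00, -2.06297171e-01]), 'qd': array([-0.00035039,  0.00064161, -0.00094113, -0.00101645,  0.00046191,
       -0.00127467]), 'joint_torque': array([ 4.52759004e-04, -4.33859968e+01, -3.41851830e+01,  7.01359380e-02,
        3.85420339e-02, -1.25486790e-04]), 'ee_pos': array([ 0.21947407, -0.5308943 ,  0.2378315 ]), 'tool_rot': array([-0.1376401 ,  0.69419342, -0.69296969,  0.13763615]), 'ft_force': array([ 0.55304323, -0.42682549,  0.19064138]), 'moment': array([0.0229581 , 0.03563473, 0.05989791]), 'opening': 1.0022034648232907}
0.0187
scene 47.968333732254564 285.40482728935916 209.6686557956348 [1.089 0.553 1.288]
stand 0.92 [ 0.576 -0.294  0.014] [163, 204]
stand 0.44 [0.438 0.33  0.024] [349, 266]
stand 0.15 [ 0.517 -0.166  0.114] [200, 191]
plate 0.76 [ 0.519 -0.172  0.114] [198, 191]
bin 0.58 [0.437 0.331 0.025] [349, 266]
clip 0.65 [0.469 0.268 0.112] [328, 249]
rest 0.92 [0.606 0.177 0.009] [275, 284]
rest 0.9 [0.347 0.565 0.009] [433, 286]
rest 0.68 [0.
[... 227 characters left out ...]
67  0.114] [200, 192]
top 52.75386299091635 285.2727818946721 210.15642780331572 [0.352 0.14  1.457]
stand 0.67 [ 0.539 -0.286  0.009] [406, 209]
plate 0.82 [ 0.51  -0.165  0.12 ] [378, 214]
plate 0.22 [ 0.536 -0.283  0.008] [405, 210]
bin 0.73 [0.462 0.285 0.114] [237, 228]
bin 0.57 [0.444 0.344 0.005] [223, 236]
rest 0.84 [0.339 0.569 0.006] [155, 266]
rest 0.8 [0.19  0.359 0.009] [216, 312]
rest 0.75 [0.596 0.173 0.006] [273, 192]
mirror 0.59 [0.629 0.118 0.056] [289, 180]
glass 0.6 [0.671 0.046 0.056] [311, 168]
backrest_top 0.74 [ 0.535 -0.29   0.012] [407, 210]
dot 0.78 [ 0.51  -0.168  0.121] [379, 214]
wrist 69.36670687903144 275.8786679566432 210.94232145028113 [ 0.285 -0.505  0.385]
```

```bash
python3 - <<'E'
import cv2,numpy as np
a=cv2.imread("pics/scene0.png");b=cv2.imread("pics/top0.png")
cv2.imwrite("pics/a.png",cv2.resize(a,(798,598),interpolation=cv2.INTER_CUBIC))
cv2.imwrite("pics/b.png",cv2.resize(b,(798,598),interpolation=cv2.INTER_CUBIC))
E
```

```text
(no output)
```

View pics/a.png

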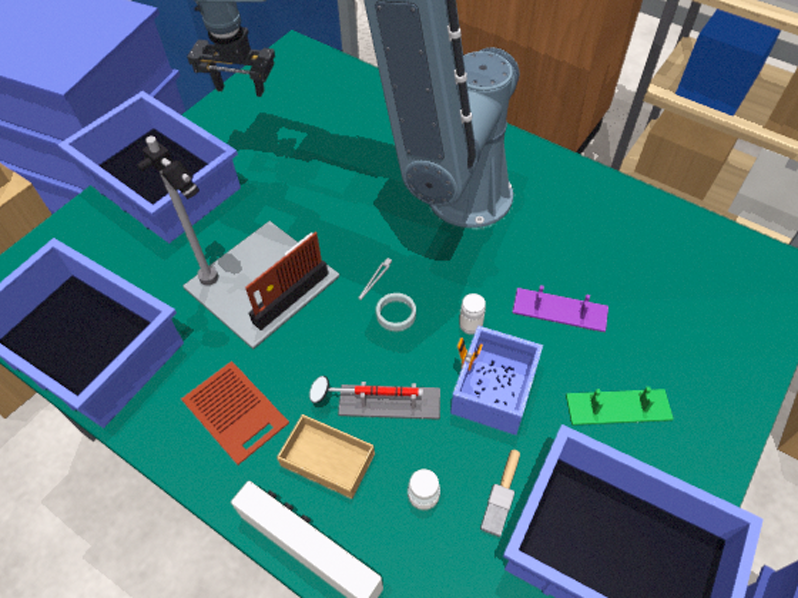

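View pics/b.png

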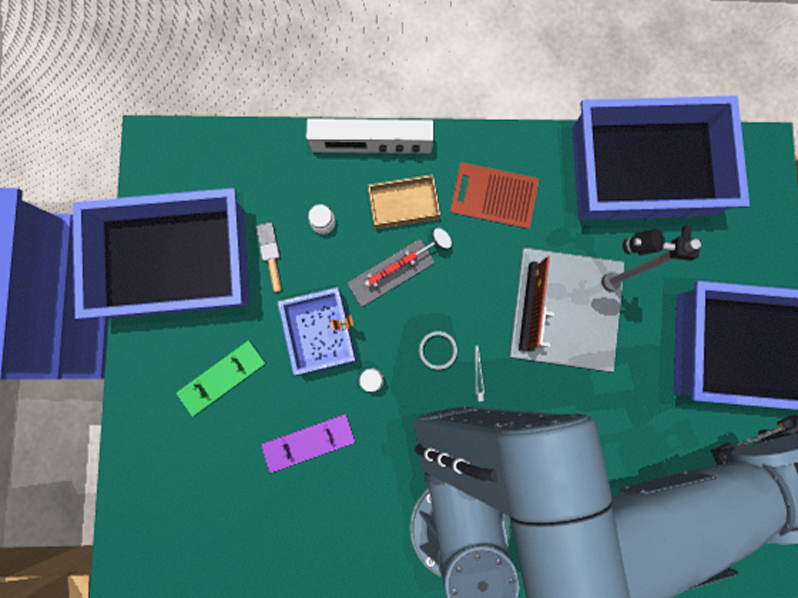

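The pictures show (798x598 scale):
- **Mirror:** it lies red-handled in the grey rest (scene 390,392; top 390,268), head toward the stand.
- **Clip:** orange, on the small bin's right rim (scene 468,352; top 342,323).
- **Stand:** scene 262,285; top 568,310.

Things that could be taken for what I want:
- **Rest:** the green (620,405) and purple (562,308) look-alikes. I choose the grey one with the mirror.
- **Plate:** the flat spare (235,410). I choose the upright one at 288,272.
- **Bin:** the big blue bins. I choose the small one at 497,380.

The wrist camera resolves about 3x better, so I'll measure with that.

```bash
cat > h.py <<'E'
import numpy as np, cv2, json, sys
from scipy.spatial.transform import Rotation as Ro
from bench import telemetry, eyes, manip
def state():
    s=telemetry.sense(); R=Ro.from_quat(s["tool_rot"]).as_matrix(); return s,np.array(s["ee_pos"]),R
def zang(R): return np.degrees(np.arctan2(R[1,2],R[0,2]))
def plan(target,yaw=None,half=True,step=.045):
    """print rows (tool offsets, turn) from here to target TCP; yaw = wanted world angle (deg) of tool z (mod 180)"""
    s,p,R=state(); d=np.array(target)-p
    dy=0 if yaw is None else ((yaw-zang(R)+90)%180-90 if half else (yaw-zang(R)+180)%360-180)
    n=max(1,int(np.ceil(max(np.linalg.norm(d)/step,abs(dy)/8.0))))
    rows=[];turns=[]
    for i in range(n):
        rows.append([round(float(v),4) for v in R.T@(d/n)])
        t=-dy/n  # tool y down: + turn lowers world yaw
        turns.append(round(float(t),2)); R=R@Ro.from_rotvec([0,np.radians(t),0]).as_matrix()
    print("t",round(s["clock"],2),"p",p.round(4),"zang",round(zang(Ro.from_quat(s["tool_rot"]).as_matrix()),2),"tooly",Ro.from_quat(s["tool_rot"]).as_matrix()[:,1].round(3),"F",np.round(s["ft_force"],1),"op",round(s["opening"],3),"dyaw",round(dy,2))
    for i in range(0,n,10): print(json.dumps({"offset":rows[i:i+10],"turn":turns[i:i+10]}))
def shot(cam,name):
    m=eyes.camera_model(cam); im=eyes.camera(cam); cv2.imwrite(f"pics/{name}.png",im)
    f=210/np.tan(np.radians(m["fov_y"]/2))
    np.savez(f"pics/{name}.npz",R=m["R"],t=m["t"],f=f,cx=m["cx"],cy=m["cy"]); return im
def load(name): return np.load(f"pics/{name}.npz")
def proj(m,X):
    c=np.atleast_2d(X)@m["R"].T+m["t"]; return np.c_[m["f"]*c[:,0]/c[:,2]+m["cx"],m["f"]*c[:,1]/c[:,2]+m["cy"]]
def back(m,uv,z):
    "world point at height z on pixel ray"
    uv=np.atleast_2d(uv).astype(float); d=np.c_[(uv[:,0]-m["cx"])/m["f"],(uv[:,1]-m["cy"])/m["f"],np.ones(len(uv))]@m["R"]
    o=-m["R"].T@m["t"]; return o+d*((np.reshape(z,-1)-o[2])/d[:,2])[:,None]
def find(cam,label,m):
    for d in eyes.search_frame(cam,label)[:3]: print(label,round(d["score"],2),(m["R"].T@(np.array(d["point"])-m["t"])).round(4))
E
python3 - <<'E'
from h import *
s,p,R=state(); print(R.round(3)); m=eyes.camera_model("wrist"); Rc=np.array(m["R"]); c=-Rc.T@m["t"]; print("cam in tool",(R.T@(c-p)).round(4)); print("cam axes in tool\n",(R.T@Rc.T).round(3))
plan([.33,-.13,.36],82)
E
```

```text
[[-0.924 -0.     0.382]
 [-0.382 -0.    -0.924]
 [ 0.    -1.     0.   ]]
cam in tool [-0.0708 -0.1466  0.0002]
cam axes in tool
 [[ 0.    0.96  0.28]
 [ 0.   -0.28  0.96]
 [ 1.   -0.   -0.  ]]
t 1.5 p [ 0.2196 -0.5315  0.2387] zang -67.55 tooly [-0. -0. -1.] F [ 0.2 -0.   0.2] op 1.003 dyaw -30.45
{"offset": [[-0.0255, -0.0121, -0.0329], [-0.0238, -0.0121, -0.0342], [-0.0219, -0.0121, -0.0354], [-0.02, -0.0121, -0.0365], [-0.018, -0.0121, -0.0375], [-0.016, -0.0121, -0.0384], [-0.0139, -0.0121, -0.0392], [-0.0118, -0.0121, -0.0399], [-0.0097, -0.0121, -0.0405], [-0.0075, -0.0121, -0.0409]], "turn": [3.04, 3.04, 3.04, 3.04, 3.04, 3.04, 3.04, 3.04, 3.04, 3.04]}
```

```bash
python3 -m inch '{"offset": [[-0.024,-0.03,-0.02],[-0.022,-0.03,-0.025],[-0.022,-0.02,-0.036],[-0.02,-0.012,-0.04],[-0.02,-0.012,-0.04],[-0.02,-0.012,-0.04],[-0.02,0,-0.045],[-0.02,0,-0.045],[-0.02,0,-0.045],[-0.02,0,-0.045]],"turn":[3,3,3,3,3,3,3,3,3,3]}' | tail -c 600; python3 -c "
from h import *
plan([.42,-.09,.36],82)"
```

```text
clock: 2.5
ee_pos: [0.3802, -0.1186, 0.3607]
tool_rot: [-0.061, -0.704, 0.705, 0.056]
ft_force: [0.5, -0.4, 0.3]
opening: 0.999
t 2.5 p [ 0.3802 -0.1186  0.3607] zang -99.47 tooly [ 0.006 -0.002 -1.   ] F [ 0.5 -0.4  0.3] op 0.999 dyaw 1.47
{"offset": [[-0.0173, 0.0004, -0.0174], [-0.0175, 0.0004, -0.0171]], "turn": [-0.74, -0.74]}
```

```bash
python3 -m inch '{"offset": [[-0.03,0,-0.02],[-0.03,0,-0.02],[0,0,0]],"turn":[0,0,0]}' | tail -c 200; python3 - <<'E'
from h import *
im=shot("wrist","w1"); m=load("w1")
for n in ["stand","plate","dot","backrest_top"]: find("wrist",n,m)
cv2.imwrite("pics/w1b.png",cv2.resize(im,(800,600),interpolation=cv2.INTER_CUBIC))
E
```

```text
clock: 2.8
ee_pos: [0.4495, -0.0815, 0.3626]
tool_rot: [-0.06, -0.704, 0.706, 0.052]
ft_force: [-0.4, -1.2, -0.8]
opening: 1.001
stand 0.92 [ 0.5393 -0.282   0.0093]
plate 0.65 [ 0.5229 -0.1626  0.1367]
dot 0.69 [ 0.5252 -0.1621  0.1329]
dot 0.33 [0.4596 0.2825 0.1218]
backrest_top 0.63 [ 0.5367 -0.2851  0.0106]
```

View pics/w1b.png

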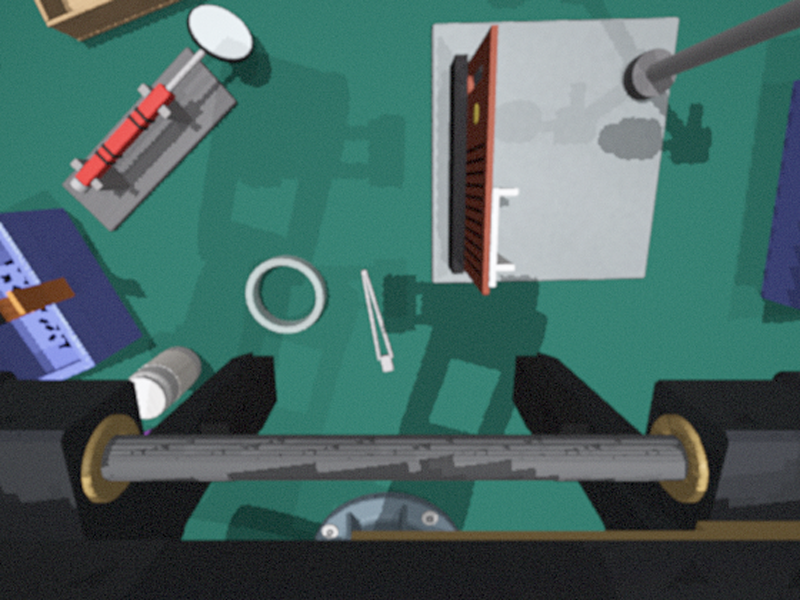

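The wrist view shows the stand base (corners 433,24 / 678,17 / 646,276 / 433,282), plate top edge (496,27 to 488,292), mirror in its rest (165,95), and clip on the bin rim (35,295).

```bash
python3 - <<'E'
from h import *
m=load("w1"); k=1/1.42857
b=back(m,np.array([[433,24],[678,17],[646,276],[433,282]])*k,.012); print(b.round(4),[np.linalg.norm(b[i]-b[(i+1)%4]).round(4) for i in range(4)])
t=back(m,np.array([[496,27],[488,292]])*k,.157); print("plate top",t.round(4),np.linalg.norm(t[0]-t[1]),np.degrees(np.arctan2(*(t[0]-t[1])[1::-1])))
g=back(m,np.array([[455,57],[451,272]])*k,.057); print("block +y top",g.round(4),np.linalg.norm(g[0]-g[1]))
r=back(m,np.array([[190,48],[236,97],[113,230],[64,183]])*k,.008); print("rest",r.round(4),r.mean(0),[np.linalg.norm(r[i]-r[(i+1)%4]).round(4) for i in range(4)])
from h import eyes
for c in ["mirror","clip"]:
    R=eyes.regions_of("wrist",c)
    if R:
        M=R[0]["region"].astype(np.uint8); ys,xs=np.nonzero(M); print(c,R[0]["score"],M.sum(),xs.min(),xs.max(),ys.min(),ys.max())
im=cv2.imread("pics/w1.png"); hsv=cv2.cvtColor(im,cv2.COLOR_BGR2HSV)
red=((hsv[...,0]<6)|(hsv[...,0]>174))&(hsv[...,1]>190)&(hsv[...,2]>120); red[:, 200:]=0
n,l,s,c=cv2.connectedComponentsWithStats(cv2.dilate(red.astype(np.uint8),np.ones((3,3))))
for i in range(1,n):
    if s[i,4]>60: print("red",s[i],c[i])
E
```

```text
[[ 0.6621 -0.1567  0.012 ]
 [ 0.6292 -0.4015  0.012 ]
 [ 0.3641 -0.3685  0.012 ]
 [ 0.3967 -0.1206  0.012 ]] [np.float64(0.2471), np.float64(0.2671), np.float64(0.2501), np.float64(0.2678)]
plate top [[ 0.6111 -0.1826  0.157 ]
 [ 0.4161 -0.1571  0.157 ]] 0.19664119773239605 -7.460904980828266
block +y top [[ 0.6188 -0.1676  0.057 ]
 [ 0.4154 -0.1385  0.057 ]] 0.20544043172064072
rest [[0.6813 0.0937 0.008 ]
 [0.6287 0.0587 0.008 ]
 [0.5148 0.2339 0.008 ]
 [0.5735 0.2707 0.008 ]] [0.59958069 0.16423997 0.008     ] [np.float64(0.0633), np.float64(0.209), np.float64(0.0692), np.float64(0.2073)]
mirror 0.94 3040 49 176 2 134
clip 0.85 866 0 50 194 225
```

```bash
python3 -c "
from h import *
plan([.425,-.165,.31],82.4)"
```

```text
t 3.15 p [ 0.4467 -0.0845  0.363 ] zang -99.44 tooly [ 0.011 -0.004 -1.   ] F [-0.4 -0.8 -0.3] op 0.999 dyaw 1.84
{"offset": [[0.0029, 0.0177, 0.0276], [0.0032, 0.0177, 0.0276], [0.0035, 0.0177, 0.0276]], "turn": [-0.61, -0.61, -0.61]}
```

```bash
python3 -m inch '{"offset": [[0.003,0.018,0.028],[0.003,0.018,0.028],[0.003,0.018,0.028],[0,0,0]],"turn":[-0.6,-0.6,-0.6,0]}' | tail -c 200; python3 - <<'E'
from h import *
s,p,R=state(); print(R[:,1].round(4))
im=shot("wrist","w2"); m=load("w2"); u=proj(m,[[.46,-.16,.157],[.515,-.166,.157]]); print(u)
c=im[10:290,180:460]  # crop guess
x=int(np.clip(u[0,0]-140,0,280)); y=int(np.clip(u[0,1]-150,0,210)); print(x,y)
cv2.imwrite("pics/w2b.png",cv2.resize(im[y:y+210,x:x+280],(800,600),interpolation=cv2.INTER_CUBIC))
E
```

```text
clock: 3.55
ee_pos: [0.4234, -0.1708, 0.3094]
tool_rot: [-0.053, -0.703, 0.707, 0.042]
ft_force: [-0.0, 0.6, -0.3]
opening: 0.998
[ 0.0151 -0.0067 -0.9999]
[[258.54977135 163.55583   ]
 [256.07355207 104.07723233]]
118 13
```

View pics/w2b.png

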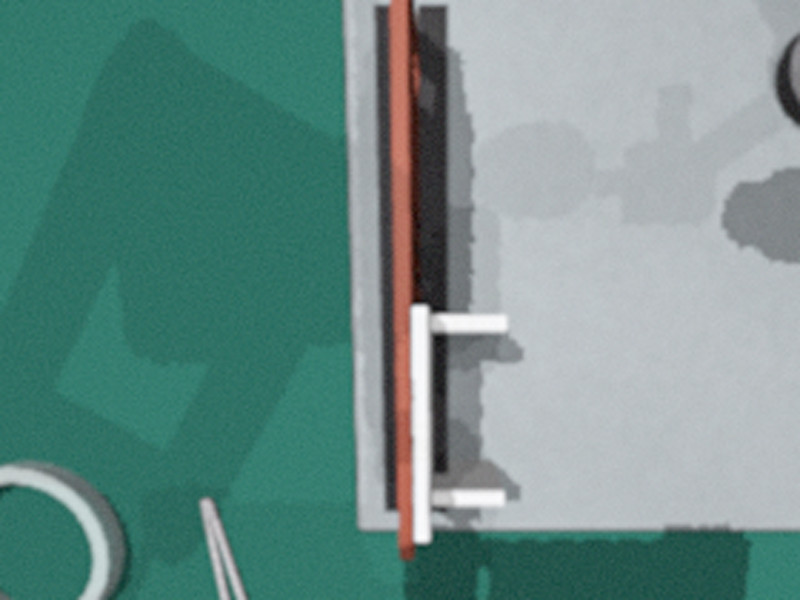

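The crop shows the backrest top edge from (421,305) to (422,541), plate top beside it on the left (402,280 to 406,558), and black block ends at rows 6 and 509.

```bash
python3 - <<'E'
from h import *
from scipy.optimize import least_squares
m=load("w2"); px=lambda a:np.array(a)/(800/280)+[118,13]
# stand pts (mm) and pixel in crop
P=[([-15,-10,156],(430,305)),([-95,-10,156],(431,541)),([-15,-5,156],(412,305)),([-100,0,157],(400,558)),([105,12.5,57],(376,6)),([-105,12.5,57],(387,509)),([105,-17.5,57],(447,6))]
X=np.array([a for a,_ in P])/1e3; U=px([b for _,b in P])
def T(q): c,s=np.cos(q[2]),np.sin(q[2]); return np.c_[q[0]+c*X[:,0]-s*X[:,1],q[1]+s*X[:,0]+c*X[:,1],X[:,2]]
f=lambda q:(proj(m,T(q))-U).ravel()
r=least_squares(f,[.515,-.166,-.13],loss="soft_l1"); print(r.x[:2].round(4),np.degrees(r.x[2]),r.fun.reshape(-1,2).round(1))
q=r.x;c,s=np.cos(q[2]),np.sin(q[2])
for n,a in dict(backrest=[-55,-5.25],dot=[48,0],lens=[90,-100]).items(): print(n,(q[0]+(c*a[0]-s*a[1])/1e3).round(4),(q[1]+(s*a[0]+c*a[1])/1e3).round(4))
plan([.40,.25,.27],102)
E
```

```text
[ 0.5152 -0.1668] -7.609251883005181 [[-0.7  0.7]
 [-0.3 -0.2]
 [ 0.3  0.7]
 [ 0.8 -1.1]
 [-0.4 -0.5]
 [-0.2  0.9]
 [ 0.6 -0.5]]
backrest 0.46 -0.1647
dot 0.5628 -0.1732
lens 0.5912 -0.2779
t 3.6 p [ 0.4242 -0.1699  0.3108] zang -97.73 tooly [ 0.017 -0.007 -1.   ] F [0.2 0.5 0.2] op 0.995 dyaw 19.73
{"offset": [[0.0081, 0.0038, -0.0413], [0.0067, 0.0038, -0.0416], [0.0053, 0.0038, -0.0418], [0.0038, 0.0038, -0.0419], [0.0024, 0.0038, -0.042], [0.0009, 0.0038, -0.0421], [-0.0005, 0.0038, -0.0421], [-0.002, 0.0038, -0.042], [-0.0034, 0.0038, -0.042], [-0.0049, 0.0038, -0.0418]], "turn": [-1.97, -1.97, -1.97, -1.97, -1.97, -1.97, -1.97, -1.97, -1.97, -1.97]}
```

```bash
python3 -m inch '{"offset": [[0.008,0.004,-0.042],[0.007,0.004,-0.042],[0.005,0.004,-0.042],[0.004,0.004,-0.042],[0.002,0.004,-0.042],[0.001,0.004,-0.042],[0,0.004,-0.042],[-0.002,0.004,-0.042],[-0.003,0.004,-0.042],[0,0,0]],"turn":[-2,-2,-2,-2,-2,-2,-2,-2,-2,0]}' | tail -c 200; python3 - <<'E'
from h import *
s,p,R=state(); print(R[:,1].round(4))
im=shot("wrist","w3"); m=load("w3"); 
for n in ["clip","bin"]: find("wrist",n,m)
cv2.imwrite("pics/w3b.png",cv2.resize(im,(800,600),interpolation=cv2.INTER_CUBIC))
E
```

```text
clock: 4.6
ee_pos: [0.4013, 0.2256, 0.2821]
tool_rot: [0.051, -0.701, 0.707, -0.077]
ft_force: [-0.2, -0.0, 0.2]
opening: 1.001
[ 0.0378 -0.004  -0.9993]
clip 0.65 [0.4632 0.2772 0.1209]
bin 0.87 [0.4527 0.3527 0.019 ]
bin 0.63 [ 0.4468 -0.1418  0.0101]
```

View pics/w3b.png

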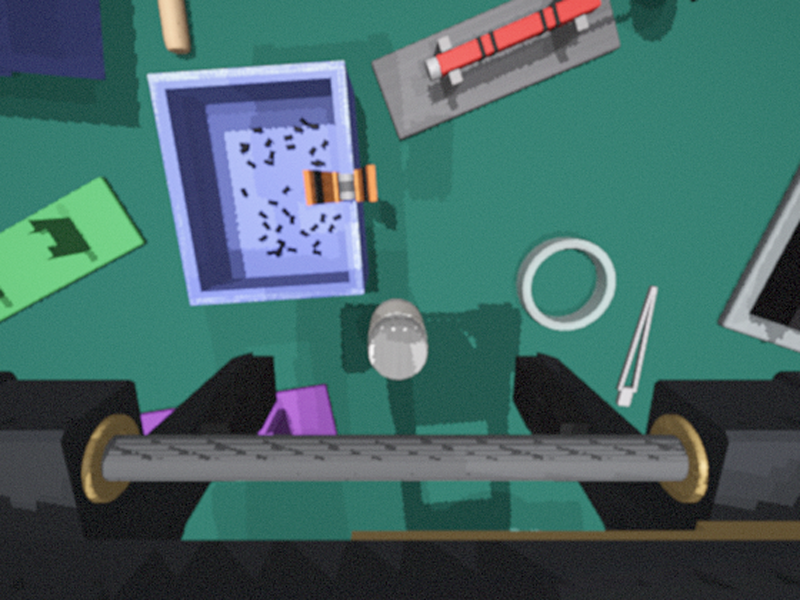

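The picture shows the small bin with rim corners (148,75), (345,61), (365,294), (191,305), and the orange clip on its right rim with handle tops at x=305–340 and 357–377, y=185. The tool has begun to tilt, so I'll test what a still row does.

```bash
python3 - <<'E'
from h import *
m=load("w3"); k=1/1.42857
b=back(m,np.array([[148,75],[345,61],[365,294],[191,305]])*k,.09); print(b.round(4),b.mean(0).round(4),[np.linalg.norm(b[i]-b[(i+1)%4]).round(4) for i in range(4)],np.degrees(np.arctan2(*(b[1]-b[2])[1::-1])),np.degrees(np.arctan2(*(b[0]-b[3])[1::-1])))
print("pivot",back(m,np.array([[346,186]])*k,.1).round(4), "handles", back(m,np.array([[305,170],[305,204],[377,166],[377,202]])*k,.144).round(4))
E
python3 -m inch '{"offset": [[0,0,0],[0,0,0],[0,0,0]],"turn":[0,0,0]}' >/dev/null; python3 - <<'E'
from h import *
s,p,R=state(); print(s["clock"],p.round(4),R[:,1].round(4),s["qd"].round(4),s["joints"].round(4))
E
```

```text
[[0.5144 0.4222 0.09  ]
 [0.5489 0.2855 0.09  ]
 [0.3834 0.2437 0.09  ]
 [0.3495 0.3808 0.09  ]] [0.4491 0.3331 0.09  ] [np.float64(0.141), np.float64(0.1707), np.float64(0.1412), np.float64(0.17)] 14.161609134036622 14.09980938451553
pivot [[0.4641 0.2707 0.1   ]] handles [[0.4693 0.2935 0.144 ]
 [0.4484 0.2907 0.144 ]
 [0.4799 0.249  0.144 ]
 [0.458  0.2452 0.144 ]]
5.05 [0.4038 0.2183 0.2834] [ 0.0402 -0.0067 -0.9992] [-0.0216 -0.0075  0.0013  0.001   0.0004  0.0006] [ 0.2475 -0.1501  1.852  -0.0165  1.4024  1.652 ]
```

```bash
python3 -c "
from h import *
plan([.4645,.270,.18],104.1,step=.03)"
```

```text
t 5.05 p [0.4038 0.2183 0.2834] zang -80.35 tooly [ 0.04  -0.007 -0.999] F [ 0.8 -0.5  0.4] op 1.0 dyaw 4.45
{"offset": [[-0.0129, 0.0211, -0.0084], [-0.013, 0.0211, -0.0082], [-0.0131, 0.0211, -0.008], [-0.0133, 0.0211, -0.0078], [-0.0134, 0.0211, -0.0076]], "turn": [-0.89, -0.89, -0.89, -0.89, -0.89]}
```

```bash
python3 -m inch '{"offset": [[-0.013,0.021,-0.008],[-0.013,0.021,-0.008],[-0.013,0.021,-0.008],[-0.013,0.021,-0.008],[-0.013,0.021,-0.008],[0,0,0]],"turn":[-0.9,-0.9,-0.9,-0.9,-0.9,0]}' 0.8 >/dev/null; python3 -c "
from h import *
plan([.4645,.270,.113],104.1,step=.03);print(telemetry.sense()['joints'].round(4))"
```

```text
t 5.65 p [0.4701 0.2661 0.1797] zang -76.37 tooly [ 0.046 -0.006 -0.999] F [ 1.2 -0.1 -1.1] op 0.805 dyaw 0.47
{"offset": [[0.0024, 0.0221, -0.0021], [0.0024, 0.0221, -0.0021], [0.0024, 0.0221, -0.0021]], "turn": [-0.16, -0.16, -0.16]}
[ 0.3069  0.1404  1.7799 -0.0215  1.1795  1.6472]
```

```bash
python3 -m inch '{"offset": [[0.004,0.034,-0.003],[0.003,0.033,-0.003]],"turn":[-0.5,0]}' >/dev/null; python3 -c "
from h import *
plan([.4645,.270,.113],104.1,step=.03);print(telemetry.sense()['joints'].round(4))"
```

```text
t 5.85 p [0.4696 0.2695 0.1167] zang -76.04 tooly [ 0.056 -0.004 -0.998] F [-0.1 -0.9  0.3] op 0.803 dyaw 0.14
{"offset": [[0.005, 0.0034, -0.0018]], "turn": [-0.14]}
[ 0.3139  0.2225  1.8277 -0.024   1.0397  1.6522]
```

```bash
cat > c.py <<'E'
from h import *
n=int(sys.argv[1]) if len(sys.argv)>1 else 2
for _ in range(n): eyes.camera("top")
s,p,R=state(); print(round(s["clock"],2),p.round(4),"z",round(zang(R),2),"ty",R[:,1].round(4),"F",np.round(s["ft_force"],1),"op",round(s["opening"],3))
E
python3 -m inch '{"offset": [[0.005,0.003,-0.001]],"turn":[-0.1]}' >/dev/null; python3 c.py 2; python3 -m inch '{"offset": [[0.001,0,0]],"turn":[0]}' 0 >/dev/null; for i in 1 2 3 4; do python3 c.py 2;done
```

```text
6.05 [0.4638 0.2685 0.1137] z -75.98 ty [ 0.054  -0.0043 -0.9985] F [0.  0.1 0.2] op 0.803
6.25 [0.464  0.2685 0.1159] z -76.0 ty [ 0.0572 -0.0034 -0.9984] F [ 0.3 -0.5  0.4] op 0.643
6.35 [0.4638 0.2685 0.1153] z -75.99 ty [ 0.0567 -0.0035 -0.9984] F [-0.4  0.  -0.8] op 0.55
6.45 [0.4635 0.2689 0.1149] z -75.99 ty [ 0.0559 -0.0029 -0.9984] F [-1.9  2.   4. ] op 0.459
6.55 [0.4643 0.2688 0.1154] z -75.97 ty [ 0.0572 -0.0034 -0.9984] F [-1.3  0.  12.1] op 0.37
```

```bash
for i in 1 2 3; do python3 c.py 2;done; python3 - <<'E'
from h import *
im=shot("wrist","w4"); m=load("w4"); u=proj(m,[[.4645,.27,.1]])[0]; x,y=int(u[0]-90),int(max(0,u[1]-80)); print(u,x,y)
cv2.imwrite("pics/w4b.png",cv2.resize(im[y:y+150,x:x+200],(800,600),interpolation=cv2.INTER_CUBIC))
E
```

```text
6.65 [0.4646 0.2695 0.1162] z -75.99 ty [ 0.0581 -0.0018 -0.9983] F [-4.7  6.3 17. ] op 0.281
6.75 [0.465  0.2698 0.1166] z -75.98 ty [ 0.0592 -0.0013 -0.9982] F [-1.1  2.4 12.1] op 0.249
6.85 [0.4651 0.2698 0.1165] z -75.98 ty [ 0.0593 -0.0014 -0.9982] F [-1.4  3.1 13. ] op 0.249
[274.20479011 251.7869838 ] 184 171
```

View pics/w4b.png

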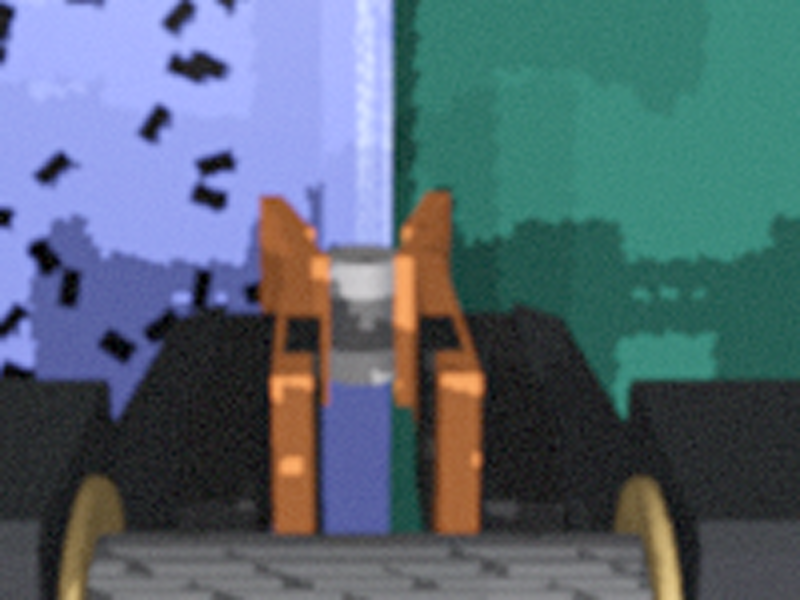

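```bash
python3 -m inch '{"offset": [[0,-0.025,0],[0,-0.045,0]],"turn":[0,0]}' >/dev/null; python3 c.py 1;python3 -m inch '{"offset": [[0,-0.045,0]],"turn":[0]}' >/dev/null; python3 c.py 2; python3 -c "
from h import *
plan([.460,-.1647,.26],82.4,step=.048)"
```

```text
7.15 [0.4616 0.2705 0.1921] z -75.94 ty [ 6.120e-02 -9.000e-04 -9.981e-01] F [3.5 3.3 4.8] op 0.244
7.35 [0.4623 0.2718 0.2414] z -75.92 ty [ 0.0726  0.0028 -0.9974] F [ 0.7  0.4 -0.5] op 0.248
t 7.35 p [0.4623 0.2718 0.2414] zang -75.92 tooly [ 0.073  0.003 -0.997] F [ 0.7  0.4 -0.5] op 0.248 dyaw -21.68
{"offset": [[0.0107, -0.002, 0.0423], [0.0091, -0.002, 0.0427], [0.0075, -0.002, 0.043], [0.0059, -0.002, 0.0433], [0.0042, -0.002, 0.0434], [0.0026, -0.002, 0.0436], [0.0009, -0.002, 0.0436], [-0.0007, -0.002, 0.0436], [-0.0024, -0.002, 0.0436], [-0.004, -0.002, 0.0435]], "turn": [2.17, 2.17, 2.17, 2.17, 2.17, 2.17, 2.17, 2.17, 2.17, 2.17]}
```

```bash
cat >> c.py <<'E'
print(s["joints"].round(4),"sum",(s["joints"][[1,2,4]].sum()-np.pi).round(4), s["qd"].round(3))
E
python3 c.py 1; python3 -m inch '{"offset": [[0.0107,-0.01,0.0427]],"turn":[2.2]}' >/dev/null; python3 c.py 0; python3 c.py 1; python3 c.py 1;python3 c.py 1
```

```text
7.4 [0.461  0.2713 0.2384] z -75.93 ty [ 0.0687  0.0015 -0.9976] F [ 0.1 -0.4 -0.3] op 0.246
[ 0.322   0.0498  1.7538 -0.0213  1.2723  1.6523] sum -0.0657 [-0.001  0.046  0.066 -0.    -0.018 -0.001]
7.5 [0.4591 0.2294 0.2466] z -77.87 ty [ 0.066   0.0025 -0.9978] F [-0.1 -1.2 -1.2] op 0.247
[ 0.2401 -0.0086  1.7963 -0.0138  1.2892  1.6023] sum -0.0648 [-0.925 -0.679  0.406  0.021  0.198 -0.526]
7.55 [0.4606 0.2229 0.2489] z -78.22 ty [ 0.0692 -0.0021 -0.9976] F [ 3.5 -1.4  1.2] op 0.247
[ 0.2296 -0.015   1.7979 -0.0185  1.2917  1.5987] sum -0.067 [ 0.032  0.035 -0.039  0.008 -0.04   0.078]
7.6 [0.4607 0.2246 0.2484] z -78.29 ty [ 6.940e-02 -2.000e-04 -9.976e-01] F [ 0.9  0.4 -0.9] op 0.247
[ 0.2317 -0.0134  1.7973 -0.0168  1.2902  1.6018] sum -0.0675 [ 0.04   0.033 -0.01   0.035 -0.023  0.036]
7.65 [0.4604 0.2258 0.2479] z -78.27 ty [ 0.0686  0.001  -0.9976] F [ 0.9  0.7 -0.3] op 0.251
[ 0.2335 -0.0119  1.797  -0.0155  1.2895  1.6029] sum -0.067 [ 0.032  0.025 -0.006  0.017 -0.005  0.012]
```

```bash
sed -i 's/^print(s\["joints"\].*$//' c.py
python3 -m inch '{"offset": [[0.009,-0.002,0.044],[0.008,-0.002,0.044]],"turn":[2.2,2.2]}' >/dev/null; python3 c.py 2
python3 -m inch '{"offset": [[0.006,-0.002,0.044],[0.005,-0.002,0.044]],"turn":[2.2,2.2]}' >/dev/null; python3 c.py 2
python3 -m inch '{"offset": [[0.002,-0.002,0.044],[0.001,-0.002,0.044]],"turn":[2.2,2.2]}' >/dev/null; python3 c.py 2
python3 -c "
from h import *
plan([.460,-.1647,.25],82.4,step=.048)"
```

```text
7.95 [0.4589 0.1357 0.2493] z -82.67 ty [ 0.0653  0.0016 -0.9979] F [ 0.9 -0.7 -0.6] op 0.245
8.25 [0.4568 0.0471 0.251 ] z -87.1 ty [ 0.0627  0.0033 -0.998 ] F [-0.5  1.3 -0.6] op 0.244
8.55 [ 0.4565 -0.0399  0.2529] z -91.45 ty [ 0.0608  0.006  -0.9981] F [-0.8 -0.4  0. ] op 0.249
t 8.55 p [ 0.4565 -0.0399  0.2529] zang -91.45 tooly [ 0.061  0.006 -0.998] F [-0.8 -0.4  0. ] op 0.249 dyaw -6.15
{"offset": [[-0.0022, 0.0008, 0.0416], [-0.0036, 0.0008, 0.0415], [-0.0051, 0.0008, 0.0413]], "turn": [2.05, 2.05, 2.05]}
```

```bash

python3 -m inch '{"offset": [[-0.002,0.003,0.042],[-0.004,0.003,0.042]],"turn":[2.1,2.1]}' >/dev/null; python3 c.py 2
python3 -c "
from h import *
plan([.459,-.1648,.235],82.4,step=.048)"
```

```text
8.85 [ 0.4602 -0.1221  0.2448] z -95.57 ty [ 0.0598  0.0093 -0.9982] F [ 0.3  1.  -0.5] op 0.249
t 8.85 p [ 0.4602 -0.1221  0.2448] zang -95.57 tooly [ 0.06   0.009 -0.998] F [ 0.3  1.  -0.5] op 0.249 dyaw -2.03
{"offset": [[-0.0024, 0.0093, 0.0427]], "turn": [2.03]}
```

```bash

python3 -m inch '{"offset": [[-0.002,0.009,0.043]],"turn":[2]}' >/dev/null; python3 c.py 3
python3 - <<'E'
from h import *
plan([.459,-.1648,.22],82.4,step=.048)
im=shot("wrist","w5"); m=load("w5"); u=proj(m,[[.46,-.1647,.157]])[0]; x,y=int(u[0]-100),int(min(max(0,u[1]-75),270)); print(u,x,y)
cv2.imwrite("pics/w5b.png",cv2.resize(im[y:y+150,x:x+200],(800,600),interpolation=cv2.INTER_CUBIC))
E
```

```text
9.1 [ 0.4586 -0.1642  0.234 ] z -97.61 ty [ 0.0578  0.0114 -0.9983] F [ 1.3  1.1 -0.2] op 0.246
t 9.1 p [ 0.4586 -0.1642  0.234 ] zang -97.61 tooly [ 0.058  0.011 -0.998] F [ 1.3  1.1 -0.2] op 0.246 dyaw 0.01
{"offset": [[0.0003, 0.014, 0.0008]], "turn": [-0.01]}
[277.20179894 221.85773274] 177 146
```

View pics/w5b.png

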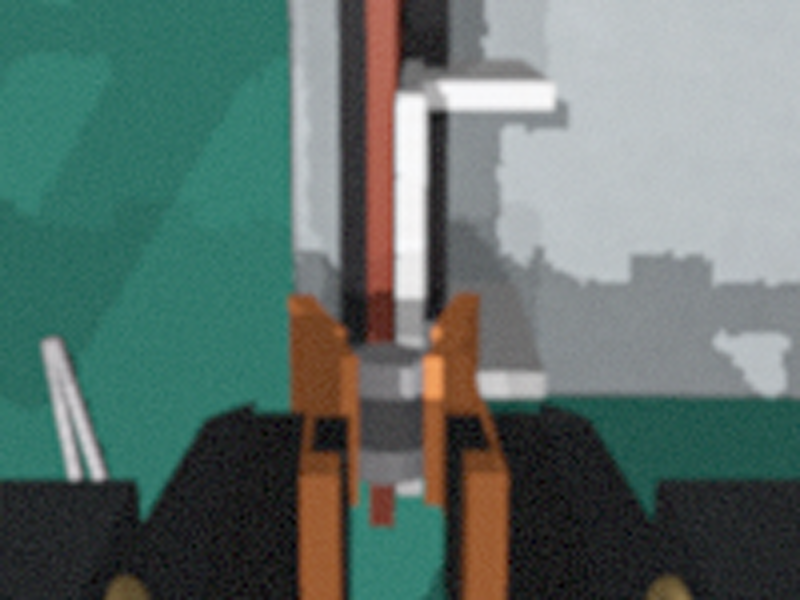

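The clip straddles plate and backrest. The plate+backrest centre is at column 396, the pivot centre at 392 and the jaws' middle at 385, so I'll shift 1–1.5 mm while lowering.

```bash

python3 -m inch '{"offset": [[0,0.025,0.0015]],"turn":[0]}' >/dev/null; python3 c.py 2
python3 -m inch '{"offset": [[0,0.018,0.0005]],"turn":[0]}' >/dev/null; python3 c.py 3
python3 -c "
from h import *
plan([.459,-.1650,.1835],82.4,step=.048)"
```

```text
9.35 [ 0.4588 -0.1614  0.2068] z -97.4 ty [ 0.054   0.0154 -0.9984] F [-0.5 -0.1 -1.3] op 0.249
9.6 [ 0.4597 -0.1606  0.1888] z -97.29 ty [ 0.053   0.0151 -0.9985] F [-0.9 -1.9 -0.4] op 0.245
t 9.6 p [ 0.4597 -0.1606  0.1888] zang -97.29 tooly [ 0.053  0.015 -0.998] F [-0.9 -1.9 -0.4] op 0.245 dyaw -0.31
{"offset": [[0.0004, 0.0052, 0.0046]], "turn": [0.31]}
```

```bash

python3 -m inch '{"offset": [[0,0,0.0045]],"turn":[0.3]}' >/dev/null; python3 c.py 3
python3 -c "
from h import *
plan([.459,-.1652,.1830],82.4,step=.048)"
```

```text
9.85 [ 0.4595 -0.1647  0.1894] z -97.57 ty [ 0.0537  0.0152 -0.9984] F [ 0.7 -0.7 -0.6] op 0.245
t 9.85 p [ 0.4595 -0.1647  0.1894] zang -97.57 tooly [ 0.054  0.015 -0.998] F [ 0.7 -0.7 -0.6] op 0.245 dyaw -0.03
{"offset": [[0.0007, 0.0063, 0.0007]], "turn": [0.03]}
```

```bash

python3 -m inch '{"offset": [[0,0.0065,0.001]],"turn":[0]}' >/dev/null; python3 c.py 3
python3 -c "
from h import *
plan([.459,-.1650,.1830],82.4,step=.048)"
```

```text
10.1 [ 0.4604 -0.1656  0.1835] z -97.57 ty [ 0.0554  0.0151 -0.9983] F [ 0.8 -1.   3.6] op 0.24
t 10.1 p [ 0.4604 -0.1656  0.1835] zang -97.57 tooly [ 0.055  0.015 -0.998] F [ 0.8 -1.   3.6] op 0.24 dyaw -0.03
{"offset": [[0.0014, 0.0004, -0.0004]], "turn": [0.03]}
```

```bash

python3 -m inch '{"offset": [[0,0.001,0]],"turn":[0]}' 0.85 >/dev/null; python3 c.py 3;python3 c.py 3;python3 c.py 3
python3 - <<'E'
from h import *
im=shot("wrist","w6"); m=load("w6"); find("wrist","clip",m); u=proj(m,[[.46,-.1647,.157]])[0]; x,y=int(u[0]-100),int(min(max(0,u[1]-75),270)); print(u,x,y)
cv2.imwrite("pics/w6b.png",cv2.resize(im[y:y+150,x:x+200],(800,600),interpolation=cv2.INTER_CUBIC))
E
```

```text
10.35 [ 0.46   -0.1651  0.1818] z -97.57 ty [ 0.0544  0.0161 -0.9984] F [ 0.1  0.5 -1.2] op 0.447
10.5 [ 0.4601 -0.1655  0.182 ] z -97.57 ty [ 0.0546  0.0153 -0.9984] F [ 0.3 -0.2 -0.1] op 0.589
10.65 [ 0.4604 -0.1658  0.1825] z -97.57 ty [ 0.0554  0.0147 -0.9984] F [-0.2  0.3  0.6] op 0.722
clip 0.85 [ 0.4601 -0.1624  0.1915]
clip 0.33 [0.6579 0.0336 0.0487]
clip 0.28 [ 0.5329 -0.2747  0.0179]
[273.89839317 246.79861702] 173 171
```

View pics/w6b.png

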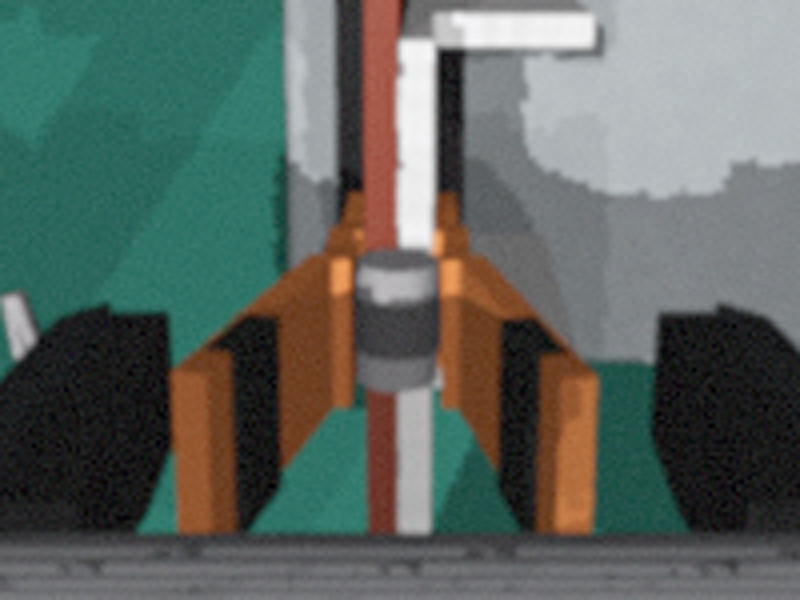

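The clip now grips both: red plate (380) and white backrest (415) lie between the jaws, and the handles have spread free of the fingers. Next I'll lift off and go to the mirror.

```bash

python3 -m inch '{"offset": [[0,-0.045,0],[0,-0.045,0]],"turn":[0,0]}' 1 >/dev/null; python3 c.py 3
python3 -c "
from h import *
plan([.595,.168,.24],212.2,half=False)"
```

```text
11.1 [ 0.4541 -0.1666  0.2705] z -97.6 ty [ 0.0512  0.0174 -0.9985] F [ 0.7 -0.1  0.1] op 1.001
t 11.1 p [ 0.4541 -0.1666  0.2705] zang -97.6 tooly [ 0.051  0.017 -0.999] F [ 0.7 -0.1  0.1] op 1.001 dyaw -50.2
{"offset": [[-0.0104, 0.0048, -0.0388], [-0.0066, 0.0048, -0.0397], [-0.0027, 0.0048, -0.0401], [0.0012, 0.0048, -0.0402], [0.0051, 0.0048, -0.0399], [0.009, 0.0048, -0.0392], [0.0128, 0.0048, -0.0381], [0.0164, 0.0048, -0.0367], [0.0199, 0.0048, -0.0349]], "turn": [5.58, 5.58, 5.58, 5.58, 5.58, 5.58, 5.58, 5.58, 5.58]}
```

```bash

python3 -c "
from h import *
plan([.595,.168,.25],32.2,half=False)"
```

```text
t 11.1 p [ 0.4541 -0.1666  0.2705] zang -97.6 tooly [ 0.051  0.017 -0.999] F [ 0.7 -0.1  0.1] op 1.001 dyaw 129.8
{"offset": [[-0.0055, 0.002, -0.0206], [-0.0082, 0.002, -0.0197], [-0.0107, 0.002, -0.0184], [-0.0131, 0.002, -0.0168], [-0.0152, 0.002, -0.0149], [-0.0171, 0.002, -0.0128], [-0.0186, 0.002, -0.0104], [-0.0198, 0.002, -0.0078], [-0.0207, 0.002, -0.0051], [-0.0212, 0.002, -0.0023]], "turn": [-7.64, -7.64, -7.64, -7.64, -7.64, -7.64, -7.64, -7.64, -7.64, -7.64]}
{"offset": [[-0.0213, 0.002, 0.0005], [-0.021, 0.002, 0.0033], [-0.0204, 0.002, 0.0061], [-0.0194, 0.002, 0.0088], [-0.0181, 0.002, 0.0113], [-0.0164, 0.002, 0.0136], [-0.0145, 0.002, 0.0156]], "turn": [-7.64, -7.64, -7.64, -7.64, -7.64, -7.64, -7.64]}
```

```bash

python3 -m inch '{"offset": [[-0.0055,0.001,-0.021],[-0.008,0.001,-0.02],[-0.011,0.001,-0.018],[-0.013,0.001,-0.017]],"turn":[-7.6,-7.6,-7.6,-7.6]}' >/dev/null; python3 c.py 2
python3 -m inch '{"offset": [[-0.015,0.001,-0.015],[-0.017,0.001,-0.013],[-0.019,0.001,-0.010],[-0.020,0.001,-0.008]],"turn":[-7.6,-7.6,-7.6,-7.6]}' >/dev/null; python3 c.py 2
python3 -m inch '{"offset": [[-0.021,0.001,-0.005],[-0.021,0.001,-0.002],[-0.021,0.001,0.0],[-0.021,0.001,0.003]],"turn":[-7.6,-7.6,-7.6,-7.6]}' >/dev/null; python3 c.py 2
python3 -c "
from h import *
plan([.595,.168,.25],32.2,half=False)"
```

```text
11.6 [ 0.4855 -0.0854  0.2647] z -66.55 ty [ 0.0461  0.0192 -0.9988] F [ 0.3 -0.7 -0.6] op 0.996
12.1 [ 0.5164 -0.0062  0.2588] z -36.06 ty [ 0.0393  0.0192 -0.999 ] F [-0.2 -0.6 -0.6] op 1.0
12.6 [0.5476 0.0691 0.2542] z -6.11 ty [ 0.0344  0.0167 -0.9993] F [-0.6 -0.4 -0.3] op 0.999
t 12.6 p [0.5476 0.0691 0.2542] zang -6.11 tooly [ 0.034  0.017 -0.999] F [-0.6 -0.4 -0.3] op 0.999 dyaw 38.31
{"offset": [[-0.0206, 0.0015, 0.0073], [-0.0195, 0.0015, 0.01], [-0.018, 0.0015, 0.0125], [-0.0162, 0.0015, 0.0148], [-0.014, 0.0015, 0.0168]], "turn": [-7.66, -7.66, -7.66, -7.66, -7.66]}
```

```bash

python3 -m inch '{"offset": [[-0.021,0.001,0.007],[-0.020,0.001,0.010],[-0.018,0.001,0.0125],[-0.016,0.001,0.015],[-0.014,0.001,0.017]],"turn":[-7.6,-7.6,-7.6,-7.6,-7.6]}' >/dev/null; python3 c.py 3
python3 - <<'E'
from h import *
im=shot("wrist","w7"); m=load("w7"); u=proj(m,[[.6,.165,.052]])[0]; print(u); find("wrist","mirror",m); find("wrist","glass",m)
cv2.imwrite("pics/w7b.png",cv2.resize(im,(800,600),interpolation=cv2.INTER_CUBIC))
E
```

```text
13.25 [0.5956 0.1608 0.2495] z 30.77 ty [ 0.0298  0.0114 -0.9995] F [ 0.4 -0.6 -1.6] op 0.997
[276.73034568 185.43003381]
mirror 0.86 [0.6144 0.1431 0.0612]
glass 0.89 [0.6705 0.0523 0.0612]
glass 0.42 [ 0.59   -0.1598  0.01  ]
```

View pics/w7b.png

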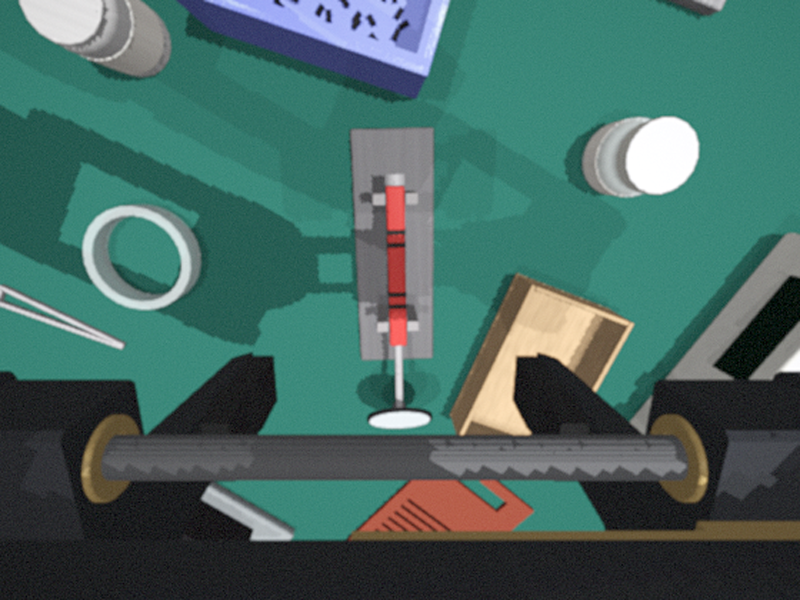

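The view shows the mirror in its rest: handle from (395,175) to (399,346), posts at rows 198 and 325, and the carton's nearest corner at (520,275).

```bash
python3 - <<'E'
from h import *
m=load("w7"); k=1/1.42857
h=back(m,np.array([[395.5,174],[399,346]])*k,.059); print(h.round(4),np.linalg.norm(h[0]-h[1]),h.mean(0).round(4))
p=back(m,np.array([[395,198],[397.5,326]])*k,.057); d=p[1]-p[0]; print(p.round(4),np.linalg.norm(d)); o=p[0]+d*55/103; print("origin",o.round(4),np.degrees(np.arctan2(d[1],d[0])))
c=(h.mean(0)+o)/2; dd=h[1]-h[0]; a=np.arctan2(dd[1],dd[0]); print(np.degrees(a)); g=c+.012*np.array([np.cos(a),np.sin(a),0]); print("grasp",g.round(4))
r=back(m,np.array([[351,129],[433,128],[433,358],[361,358]])*k,.008); e=r[2]+r[3]-r[0]-r[1]; print("rest",r.mean(0).round(4),np.degrees(np.arctan2(e[1],e[0])),np.linalg.norm(e)/2)
s,_,R=state(); t=np.array([g[0],g[1],.052])+.0187*R[:,1]; print(t.round(4)); yaw=np.degrees(a)+90
plan([t[0]-.08*0,t[1],.11],yaw,half=False,step=.048); plan(t,yaw,half=False,step=.048)
E
```

```text
[[0.5638 0.2254 0.059 ]
 [0.637  0.1084 0.059 ]] 0.13805550917621992 [0.6004 0.1669 0.059 ]
[[0.5726 0.2102 0.057 ]
 [0.6273 0.1224 0.057 ]] 0.10346144924917441
origin [0.6018 0.1633 0.057 ] -58.06680396243641
-57.98144396764969
grasp [0.6075 0.1549 0.058 ]
rest [0.5995 0.1679 0.008 ] -57.98615425421369 0.20792290781482298
[0.608  0.1552 0.0333]
t 13.4 p [0.5953 0.1603 0.25  ] zang 30.8 tooly [ 0.03   0.012 -0.999] F [0.4 0.6 0.4] op 0.998 dyaw 1.21
{"offset": [[0.0034, 0.0467, 0.0013], [0.0034, 0.0467, 0.0012], [0.0034, 0.0467, 0.0012]], "turn": [-0.4, -0.4, -0.4]}
t 13.4 p [0.5953 0.1603 0.25  ] zang 30.8 tooly [ 0.03   0.012 -0.999] F [0.4 0.6 0.4] op 0.998 dyaw 1.21
{"offset": [[0.0019, 0.0434, 0.0003], [0.0019, 0.0434, 0.0003], [0.0019, 0.0434, 0.0003], [0.0019, 0.0434, 0.0002], [0.0019, 0.0434, 0.0002]], "turn": [-0.24, -0.24, -0.24, -0.24, -0.24]}
```

```bash

python3 -m inch '{"offset": [[0.006,0.046,0.001],[0.006,0.046,0.001]],"turn":[-0.6,-0.6]}' 0.6 >/dev/null; python3 c.py 2
python3 -m inch '{"offset": [[0.006,0.040,0.001]],"turn":[0]}' >/dev/null; python3 c.py 3
python3 -c "
from h import *
plan([.609,.1533,.0335],32.0,half=False)"
```

```text
13.7 [0.607  0.1496 0.1592] z 31.58 ty [ 0.0335  0.0112 -0.9994] F [-0.6 -0.7 -0.4] op 0.753
13.95 [0.6107 0.1448 0.1184] z 31.44 ty [ 0.0286  0.011  -0.9995] F [-1.  -0.6  0.1] op 0.599
t 13.95 p [0.6107 0.1448 0.1184] zang 31.44 tooly [ 0.029  0.011 -1.   ] F [-1.  -0.6  0.1] op 0.599 dyaw 0.56
{"offset": [[-0.0043, 0.0425, 0.0002], [-0.0043, 0.0425, 0.0002]], "turn": [-0.28, -0.28]}
```

```bash

python3 -m inch '{"offset": [[-0.006,0.043,0]],"turn":[-0.6]}' >/dev/null; python3 c.py 3
python3 -c "
from h import *
plan([.609,.1533,.0335],32.0,half=False)"
```

```text
14.2 [0.6076 0.1506 0.0758] z 32.02 ty [ 0.0256  0.0108 -0.9996] F [ 0.  -1.   0.2] op 0.601
t 14.2 p [0.6076 0.1506 0.0758] zang 32.02 tooly [ 0.026  0.011 -1.   ] F [ 0.  -1.   0.2] op 0.601 dyaw -0.02
{"offset": [[-0.0017, 0.0423, 0.0015]], "turn": [0.02]}
```

```bash

python3 -m inch '{"offset": [[-0.003,0.042,0.001]],"turn":[0]}' >/dev/null; python3 c.py 3
python3 - <<'E'
from h import *
plan([.609,.1533,.0335],32.0,half=False)
im=shot("wrist","w8"); cv2.imwrite("pics/w8b.png",cv2.resize(im[150:375,130:430],(800,600),interpolation=cv2.INTER_CUBIC))
E
```

```text
14.45 [0.6072 0.1542 0.0345] z 32.02 ty [ 0.0233  0.0107 -0.9997] F [ 0.4 -0.5  0.3] op 0.597
t 14.45 p [0.6072 0.1542 0.0345] zang 32.02 tooly [ 0.023  0.011 -1.   ] F [ 0.4 -0.5  0.3] op 0.597 dyaw -0.02
{"offset": [[0.0017, 0.0011, 0.001]], "turn": [0.02]}
```

View pics/w8b.png

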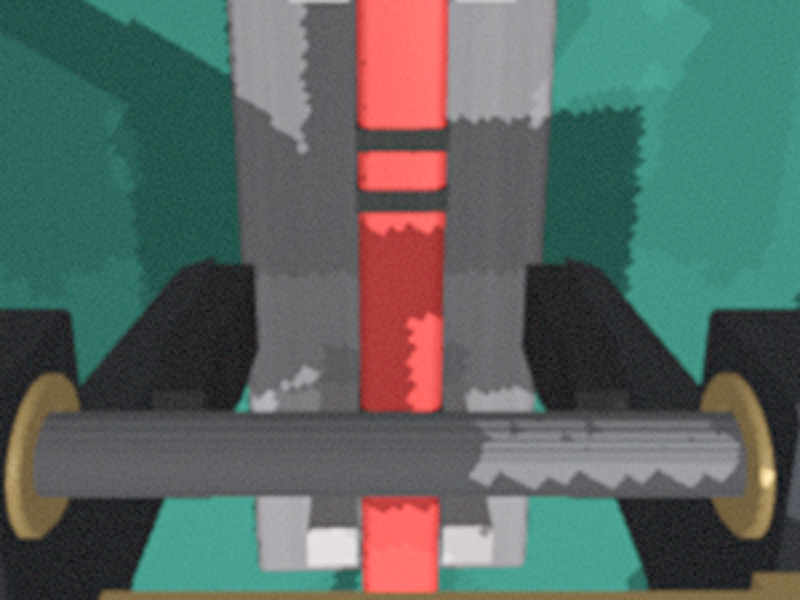

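The handle (centre col 401) is about 2 mm off the finger middle (391), toward +z. I'll shift and close.

```bash

python3 -m inch '{"offset": [[0,0.0015,0.0018]],"turn":[0]}' 0 >/dev/null; python3 c.py 3;python3 c.py 3;python3 c.py 2;python3 c.py 2;python3 c.py 2;python3 c.py 1
python3 - <<'E'
from h import *
s,p,R=state(); np.savez("grasp.npz",p=p,R=R); print(R.round(4))
E
```

```text
14.75 [0.6119 0.1553 0.037 ] z 32.02 ty [ 0.0302  0.0111 -0.9995] F [-0.3 -0.6  0.1] op 0.395
14.9 [0.6107 0.1552 0.0355] z 32.02 ty [ 0.0278  0.011  -0.9996] F [ 0.2 -0.   0.1] op 0.258
15.0 [0.6102 0.1551 0.0349] z 32.02 ty [ 0.0267  0.0108 -0.9996] F [-0.4  0.2  1.6] op 0.172
15.1 [0.61   0.155  0.0348] z 32.03 ty [ 0.0259  0.0105 -0.9996] F [-2.5 -1.7  4.3] op 0.152
15.2 [0.61   0.155  0.0348] z 32.03 ty [ 0.026   0.0106 -0.9996] F [-3.  -2.1  5.2] op 0.158
15.25 [0.61   0.155  0.0348] z 32.03 ty [ 0.026   0.0106 -0.9996] F [-3.  -1.7  5.3] op 0.155
[[ 0.5302  0.026   0.8475]
 [-0.8478  0.0106  0.5301]
 [ 0.0048 -0.9996  0.0276]]
```

```bash

python3 -m inch '{"offset": [[0,-0.02,0]],"turn":[0]}' >/dev/null; python3 c.py 2
python3 -m inch '{"offset": [[0,-0.04,0]],"turn":[0]}' >/dev/null; python3 c.py 3
cat > goal.py <<'E'
from h import *
from scipy.optimize import fsolve
th=np.radians(-7.61); C=np.array([[np.cos(th),-np.sin(th),0],[np.sin(th),np.cos(th),0],[0,0,1]]); O=np.array([.5152,-.1668,0])
W=lambda a:O+C@(np.array(a)/1e3); S=lambda w:C.T@(w-O)*1e3
dot,lens=W([48,0,105]),W([90,-100,360])
s,p,R0=state()
try: hx=np.load("off.npy")
except Exception: hx=np.array([.1283,-.0172,0])
G=np.load("grasp.npz"); ps=np.arcsin(G["R"][2,0])  # tool x pitch at grasp
hd=np.array([np.cos(ps),np.sin(ps)*1,0])            # level handle direction in tool frame (y down)
up=np.array([np.sin(ps),-np.cos(ps),0])
n_t=(hd+up)/2**.5
g_t=np.array([hx[0]-.1283,hx[1],hx[2]])+.1283*hd
def pose(R,p):
    g=p+R@g_t; n=R@n_t; d1=(dot-g)@n; d2=(lens-g)@n; sv=d1/(d1+d2); q=dot+sv*(lens-dot); 
    xg=R@((hd-up)/2**.5); yg=np.cross(n,xg); return g,n,sv,[(q-g)@xg*1e3,(q-g)@yg*1e3]
Rz=lambda a:Ro.from_rotvec([0,0,a]).as_matrix()
def goal(gx,gy):
    def f(v):
        R=Rz(v[1])@R0; g=W([gx,gy,v[0]]); return pose(R,g-R@g_t)[3]
    v=fsolve(f,[50,np.radians(-35)]); R=Rz(v[1])@R0; g=W([gx,gy,v[0]]); return g-R@g_t,R,v
if __name__=="__main__":
    print("now: glass",*[S(pose(R0,p)[0]).round(1)],"off",np.round(pose(R0,p)[3],1),"s",pose(R0,p)[2].round(3))
    for gx,gy in [(48,80),(48,84),(48,90),(54,84)]:
        t,R,v=goal(gx,gy); g,n,sv,o=pose(R,t); print(gx,gy,"z",v[0].round(1),"yaw",zang(R).round(2),"dist",np.linalg.norm(g-dot).round(4),"s",sv.round(3),"TCP",t.round(4))
E
python3 goal.py
```

```text
15.45 [0.6112 0.155  0.0567] z 32.03 ty [ 0.03    0.0111 -0.9995] F [ 1.   0.2 -0.3] op 0.156
15.7 [0.6121 0.1548 0.0989] z 32.03 ty [ 0.0355  0.0115 -0.9993] F [ 0.  -0.6 -1.1] op 0.152
now: glass [134.7 232.5 116.6] off [  69.3 -219.9] s 0.199
48 80 z 56.2 yaw -0.56 dist 0.0937 s 0.209 TCP [0.5753 0.0343 0.0385]
48 84 z 53.2 yaw -0.63 dist 0.0987 s 0.215 TCP [0.5759 0.0382 0.0354]
48 90 z 48.6 yaw -0.73 dist 0.1062 s 0.224 TCP [0.577  0.0442 0.0308]
54 84 z 53.6 yaw -3.87 dist 0.0987 s 0.215 TCP [0.5891 0.0371 0.0359]
```

```bash
cat > gl.py <<'E'
from goal import *
s,p,R=state(); g,n,sv,o=pose(R,p); print("pred glass",g.round(4),"n",n.round(3))
xg=R@((hd-up)/2**.5); yg=np.cross(n,xg)
ring=[g+.027*(np.cos(a)*xg+np.sin(a)*yg) for a in np.linspace(0,2*np.pi,72)]
for c in ["top","scene"]:
    im=shot(c,"g_"+c); m=load("g_"+c); find(c,"glass",m)
    pr=proj(m,ring); print(c,"pred px",proj(m,[g])[0].round(1),"ring centre",pr.mean(0).round(1),"bbox",pr.min(0).round(1),pr.max(0).round(1))
    r=eyes.regions_of(c,"glass")
    if r:
        M=r[0]["region"]; ys,xs=np.nonzero(M); print("  mask",round(r[0]["score"],2),M.sum(),"c",xs.mean().round(1),ys.mean().round(1),"bbox",xs.min(),ys.min(),xs.max(),ys.max())
E
python3 gl.py
```

```text
pred glass [0.6796 0.0458 0.1166] n [ 0.352 -0.61   0.71 ]
glass 0.55 [0.6762 0.0479 0.1172]
top pred px [311.8 161.3] ring centre [311.8 161.3] bbox [305.4 154.1] [318.  168.6]
  mask 0.67 156 c 310.8 162.3 bbox 304 155 318 170
glass 0.64 [0.6738 0.0483 0.1175]
scene pred px [220.3 263.6] ring centre [220.3 263.6] bbox [214.2 254.6] [226.6 272.6]
  mask 0.77 195 c 221.6 263.7 bbox 215 254 228 273
```

```bash
python3 - <<'E'
import numpy as np; np.save("off.npy",[.1253,-.0172,0])
from goal import *
t,R,v=goal(48,82); print(t,zang(R)); plan([t[0],t[1]+.01,.09],zang(R),half=False,step=.03)
E
```

```text
[0.57637983 0.03330156 0.0381586 ] -1.0268361737419331
t 16.0 p [0.609  0.1545 0.095 ] zang 32.02 tooly [ 0.027  0.011 -1.   ] F [ 0.1 -0.5 -1.7] op 0.155 dyaw -33.05
{"offset": [[0.0154, 0.0006, -0.0173], [0.0173, 0.0006, -0.0155], [0.019, 0.0006, -0.0134], [0.0204, 0.0006, -0.0111], [0.0215, 0.0006, -0.0087]], "turn": [6.61, 6.61, 6.61, 6.61, 6.61]}
```

```bash

python3 -m inch '{"offset": [[0.015,0,-0.017],[0.017,0,-0.0155]],"turn":[6.6,6.6]}' >/dev/null; python3 c.py 2
python3 -m inch '{"offset": [[0.019,0,-0.013],[0.020,0,-0.011]],"turn":[6.6,6.6]}' >/dev/null; python3 c.py 4
python3 - <<'E'
from goal import *
t,R,v=goal(48,82); print(t,zang(R)); plan([t[0],t[1],.07],zang(R),half=False,step=.045); plan(t,zang(R),half=False,step=.045)
E
```

```text
16.3 [0.5946 0.1105 0.0921] z 18.63 ty [ 0.0245  0.0111 -0.9996] F [-0.8  0.2 -0.8] op 0.154
16.7 [0.5821 0.0682 0.0908] z 5.65 ty [ 0.0246  0.0126 -0.9996] F [-0.5  0.  -1.8] op 0.153
[0.57683862 0.03354117 0.04299132] -1.2824631715357493
t 16.7 p [0.5821 0.0682 0.0908] zang 5.65 tooly [ 0.025  0.013 -1.   ] F [-0.5  0.  -1.8] op 0.153 dyaw -6.93
{"offset": [[0.0341, 0.0202, -0.0092]], "turn": [6.93]}
t 16.7 p [0.5821 0.0682 0.0908] zang 5.65 tooly [ 0.025  0.013 -1.   ] F [-0.5  0.  -1.8] op 0.153 dyaw -6.93
{"offset": [[0.0172, 0.0236, -0.005], [0.0175, 0.0236, -0.0039]], "turn": [3.47, 3.47]}
```

```bash

python3 -m inch '{"offset": [[0.027,0.018,-0.007]],"turn":[6.6]}' >/dev/null; python3 c.py 4
python3 - <<'E'
from goal import *
t,R,v=goal(48,82); print(t,zang(R));plan(t,zang(R),half=False,step=.045)
E
```

```text
17.0 [0.5782 0.0416 0.072 ] z -0.79 ty [ 0.0238  0.0132 -0.9996] F [ 0.1  1.5 -1.8] op 0.149
[0.57709065 0.03358618 0.04405054] -1.4167351668633397
t 17.0 p [0.5782 0.0416 0.072 ] zang -0.79 tooly [ 0.024  0.013 -1.   ] F [ 0.1  1.5 -1.8] op 0.149 dyaw -0.62
{"offset": [[0.0084, 0.0278, -0.0017]], "turn": [0.62]}
```

```bash

python3 -m inch '{"offset": [[0.008,0.027,-0.0015]],"turn":[0.6]}' >/dev/null; python3 c.py 5
python3 gl.py; python3 - <<'E'
from goal import *
print(S(pose(R0,p)[0]).round(1),np.round(pose(R0,p)[3],1),pose(R0,p)[2])
t,R,v=goal(48,82); print(t,zang(R));plan(t,zang(R),half=False,step=.045)
im=shot("wrist","w9"); sc=cv2.imread("pics/g_scene.png")[130:290,110:323]; cv2.imwrite("pics/w9b.png",cv2.resize(sc,(798,600),interpolation=cv2.INTER_CUBIC))
E
```

```text
17.35 [0.5778 0.0348 0.0456] z -1.29 ty [ 0.0244  0.0135 -0.9996] F [ 0.2 -0.6 -0.2] op 0.152
pred glass [ 0.5746 -0.0906  0.0605] n [-0.033 -0.72   0.693]
glass 0.43 [ 0.5712 -0.0944  0.0604]
glass 0.42 [0.4475 0.3459 0.0055]
glass 0.31 [ 0.5694 -0.0864  0.0632]
top pred px [351.4 196.4] ring centre [351.5 196.5] bbox [346.7 188.4] [356.  204.5]
  mask 0.68 6154 c 410.9 210.4 bbox 358 159 491 261
glass 0.58 [ 0.5771 -0.0912  0.0702]
glass 0.56 [0.4386 0.331  0.0263]
glass 0.36 [ 0.3391 -0.043   0.0044]
scene pred px [209.3 225.1] ring centre [209.3 225.2] bbox [202.4 219.3] [216.2 231.1]
  mask 0.54 4656 c 162.6 184.7 bbox 97 96 219 244
[48.7 82.6 60.4] [ 1.5 -0.8] 0.20895261218189898
[0.57698339 0.03359121 0.04409901] -1.3609900581761576
t 17.65 p [0.5777 0.0341 0.0456] zang -1.37 tooly [ 0.025  0.013 -1.   ] F [-0.5  0.   0.2] op 0.157 dyaw 0.01
{"offset": [[0.0006, 0.0014, -0.0008]], "turn": [-0.01]}
```

View pics/w9b.png

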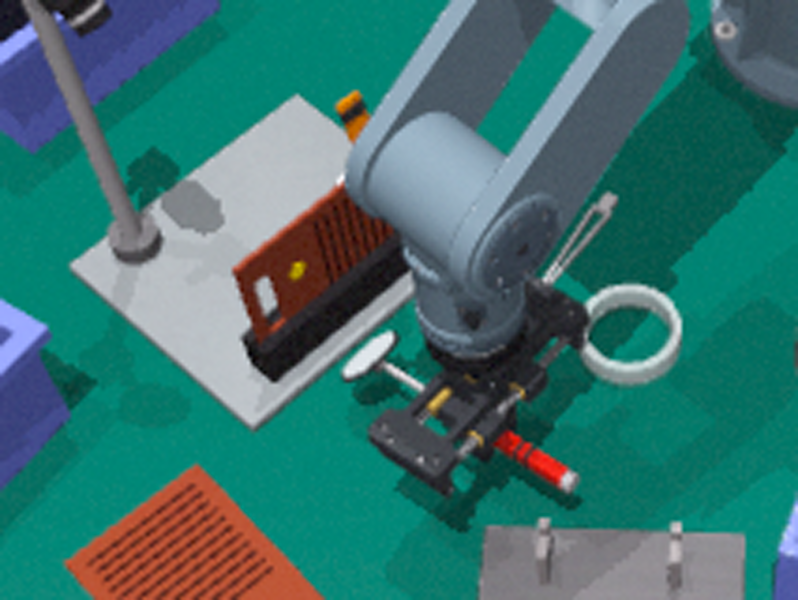

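The scene crop shows the glass at about (371,356), i.e. scene pixel (209,225) against a predicted (209.3,225.1). It stands in front of the plate, with the clip still on the backrest (350,115). I'll check it in the top view too, then make the fine correction.

```bash

python3 -m inch '{"offset": [[0.001,0.0012,-0.0006]],"turn":[0]}' >/dev/null; python3 c.py 6; python3 c.py 4
python3 - <<'E'
from goal import *
g,n,sv,o=pose(R0,p); print(S(g).round(1),np.round(o,1),sv.round(4),"dist",np.linalg.norm(g-dot).round(4),"n stand",(C.T@n).round(3))
for c,b in [("top",(335,180,370,215)),("scene",(195,210,225,240))]:
    im=shot(c,"f_"+c); m=load("f_"+c); x0,y0,x1,y1=b; k=im[y0:y1,x0:x1].astype(int); w=((k.min(2)>175)&(np.ptp(k,2)<40)).astype(np.uint8)
    nn,l,st,ce=cv2.connectedComponentsWithStats(w); i=1+np.argmax(st[1:,4]) if nn>1 else 0; print(c,"pred",proj(m,[g])[0].round(1),"meas",ce[i]+[x0,y0],st[i])
t=cv2.imread("pics/f_top.png")[150:255,300:440]; cv2.imwrite("pics/ft.png",cv2.resize(t,(800,600),interpolation=cv2.INTER_CUBIC))
E
```

```text
18.1 [0.577  0.0331 0.0441] z -1.39 ty [ 0.0245  0.0132 -0.9996] F [ 1.3  0.3 -0.4] op 0.153
18.3 [0.577  0.0331 0.0441] z -1.37 ty [ 0.0246  0.0132 -0.9996] F [ 0.1  0.3 -1.1] op 0.152
[48.  81.5 59. ] [-0.3 -0. ] 0.2093 dist 0.0936 n stand [ 0.061 -0.718  0.694]
top pred [351.9 196.8] meas [352.57575758 197.22222222] [14 10  8 15 99]
scene pred [209.2 224.9] meas [207.89655172 223.96551724] [ 7  9 13 11 58]
```

View pics/ft.png

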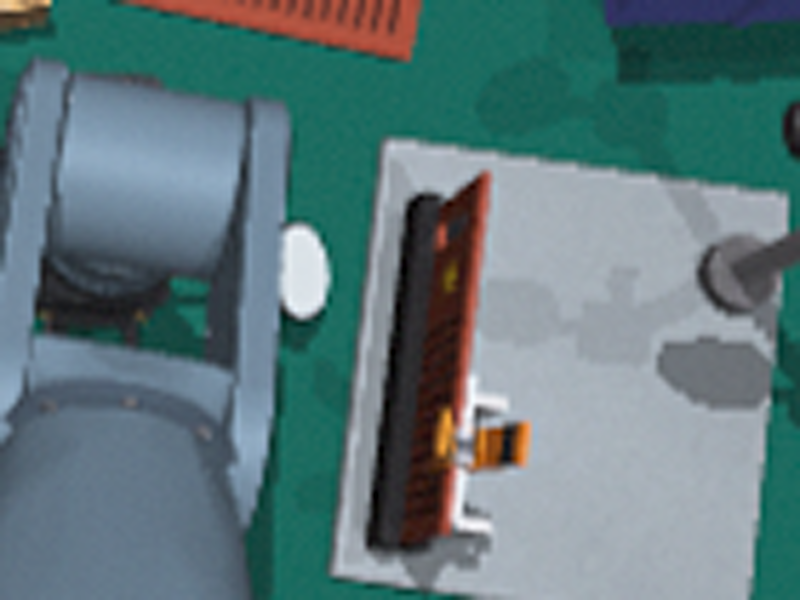

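```bash
python3 c.py 2; python3 -c "
from h import *
print(manip.job_done()); s=telemetry.sense(); print(s['clock'],s['ee_pos'],s['opening'],s['qd'].round(4))"
```

```text
18.5 [0.577  0.0331 0.0442] z -1.38 ty [ 0.0246  0.0131 -0.9996] F [ 1.   0.2 -0.8] op 0.156
the job is handed in; nothing more can be done
None
the job is handed in; nothing more can be done
```

The job is handed in at 18.5 s of the 45 s limit. The plate is clipped to the backrest, and the arm is holding the mirror still in front of the dot.

- **Clip:** I lifted it off the bin rim and set it over the plate and the backrest at about x = -55 mm on the stand. The close crop showed both between the jaws, with the handles spread free of the fingers. The last top view showed it still in place.
- **Mirror:** I took it by the red handle and turned and lowered it in front of the dot.
  - **Position:** the glass centre is computed at (48, 81.5, 59) mm in the stand frame. That is 94 mm from the dot in a straight line, 81.5 mm of it straight out from the plate.
  - **Dot in the glass:** it is computed to appear within 0.5 mm of the middle (s = 0.209). I did not see it through the stand camera itself.
  - **Clearance:** no clearances were measured. The last pictures show nothing touching the mirror, and the force on the tool was only about 1 N.

**Checks that disagreed:**
- The measured glass position was within about 1–2 px of the prediction in the scene and top pictures, roughly 3–5 mm.
- My along-handle offset had to be corrected by about 3 mm from the pictures.
- At the end `regions_of` gave wrong masks for the glass, so I ignored it and used a plain threshold on the white glass instead.
- The tool drifted by up to about 4° of tilt during multi-row moves. It was about 1.6° at the end, and the mirror calculation includes it.

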